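# Make up the cutting and grinding spindles

## Robot

A 7-joint arm with a two-finger parallel gripper is mounted at the origin on the work surface. World frame = base frame: x ahead of the robot, y to its left, z up, the work surface at z = 0. Lengths are in m, angles in rad, forces in N, time in s.
With the tool pointing down it reaches from about 0.4 to 0.85 m from the base axis. Payload 4.4 kg.
Tool frame: the origin (TCP) lies midway between the tips of the shut fingers; the grasp point (between the pads) lies 19 mm behind it (manip.tcp_to_grasp is the distance from the TCP to the grasp point, in m); z points along the fingers, y is the line along which they close (so a half turn about z gives the same grasp; the last joint's range is limited). The gripper opens to 94 mm and grips with 3 to 60 N. Pads are 16 mm wide; open, the fingers measure 119 mm over their backs; the gripper's body (75 mm by 177 mm) begins 78 mm behind the grasp point.
Start: joints at [-1.295, 0.628, 0.038, 1.517, -0.027, 0.996, -0.02], TCP at [0.218, 0.612, 0.168] pointing down, gripper open.
Joint ranges: [-3.06, 3.06], [-0.37, 2.12], [-1.25, 1.32], [0.18, 2.47], [-1.1, 4.24], [0.23, 1.98], [-2.94, 2.94]. Speed limits (rad/s): [2.57, 2.57, 3.14, 3.14, 3.14, 3.14, 3.14].

## Interface

Orientations are given as a unit quaternion [w, x, y, z].
In Python, from bench import manip gives the robot as it stands.
- The arm moves only by the tool step_arm, never from a script. Its argument "plan" is a list of rows, each an object with "rot": the turn, a rotation vector about the tool's x, y, z in degrees, a list of three; "dp": the shift along the tool's x, y, z in mm, a list of three; "grip": the finger opening in mm, from 0 to 94. In form: [{"rot": [ax, ay, az], "dp": [dx, dy, dz], "grip": grip}, ...]. A call has 1 to 10 rows; each row shifts and turns the commanded pose from where the row before left it, along the tool's axes as they then stand; what a row does not reach is not made up. A row lasts 1/10 s, in which the tool goes at most 50 mm and 8.59 degrees, less where a joint would pass 70% of its speed; a pose out of reach is approached as far as the arm can. A call with a gripper value outside its range is refused whole. The fingers move at their own pace and stop on an object; "newtons" is the grip in N (left out, the last holds). Time passes only in rows, so rows that do not move let the fingers close. It gives the time, the measured TCP pose, the force, the opening and the grip force at its end, in the units of the state.
- manip.sense(): the state, without advancing time (a new reading comes with each control period).
- manip.grab_frame(name): name is "side" or "top" or "wrist"; returns the picture (384x512x3 uint8, red, green, blue); there is no depth.
- manip.camera_params(name): a dict with "intrinsics" (3x3 intrinsics, pixels), "D" ([k1, k2, p1, p2, k3] as OpenCV has them; the pictures are not rectified), "rvec" (rotation vector, rad) and "tvec" (3), from world to camera coordinates, as OpenCV has them; the wrist camera has in their place "mount" (4x4, takes a point from camera to tool coordinates, whose origin is the TCP and whose axes are the flange's). Camera axes: x right, y down, z forward; pixel columns grow to the right and rows downward; lengths in m; the calibration is good to about 2 mm. A picture is of the moment at which its call begins: read the wrist's pose just before it. camera_params takes no time and is no camera call.
- manip.finish_job(): hands the job in; it is judged then, once.
Trained networks look in the newest picture that a camera, given by its name, has taken for a name from the list of things; names that differ only in an ending like _2 or _b are one class to them, and where a whole thing is asked for, a point or a joint stands for the part that bears it (a point fixed in the world has none). Each returns a list of dicts, best first, with "confidence" (0 to 1); they miss things now and then, are a little off and sometimes report something else, mostly with a low value. They report only what shows in the picture. A call takes as long as a camera call.
- manip.boxes_of(camera, query): "point" ([x, y, z] in m, in world coordinates, good to about 4 mm: the middle of the surface that is visible of it).
- manip.regions_of(camera, query): "mask" (384x512 bool, what is visible of it).
- manip.pinpoint(camera, query): "point" ([x, y, z] in m, in world coordinates, good to about 4 mm: a listed point, or the origin of a listed thing).
The state is a dict: "time": time; "joint_positions": joint angles; "qvel": joint speeds; "tau": joint torques, N m; "ee_pos": TCP position; "eef_rot": TCP orientation; "wrist_force": force on the tool from outside, world axes, zero at the start; "wrist_torque": the same for the moment, N m; "opening": finger opening in m; "grip_force": force on a finger pad.
Only numpy, scipy, OpenCV 4.12 (cv2) and the standard library are available. Lean on these libraries where they do the work, as an engineer would, in place of code of your own. Each camera call takes 0.05 s, during which the arm holds its last target. There are 200 camera calls.

## Task

Make up the spindles for the next specimen: on the post of the blue stand stack first the steel flange, then the orange cutting wheel and last the red clamp cap, and put the green grinding disc on the post of the white stand. Every piece goes on hub up, as it lies now, and is lowered right down until it rests on what is below it, not let fall down the post. Leave the amber jar and the black specimen where they stand.

Things in the scene. Friction and masses are not known exactly. Their poses are not given: they have to be found in the camera images.
- flange_mid (a point): loose backing flange: bare steel disc 64 mm across and 6 mm thick with a steel hub 32 mm across standing 14 mm high on the disc's middle (graspable from above), 20 mm bore right through. 20 mm high in all, lying flat, hub up. The point is its centre, on the bore axis half-way up (10 mm above its underside); z is up along the bore. About 150 g
- wheel_mid (a point): loose cutting wheel: orange disc 96 mm across and 6 mm thick with a brass hub 32 mm across standing 14 mm high on the disc's middle (graspable from above), 20 mm bore right through. 20 mm high in all, lying flat, hub up. The point is its centre, on the bore axis half-way up (10 mm above its underside); z is up along the bore. About 140 g
- grinder_mid (a point): loose grinding disc: green disc 96 mm across and 6 mm thick with an aluminium hub 32 mm across standing 14 mm high on the disc's middle (graspable from above), 20 mm bore right through. 20 mm high in all, lying flat, hub up. The point is its centre, on the bore axis half-way up (10 mm above its underside); z is up along the bore. About 160 g
- cap_mid (a point): loose red clamp cap: 24 mm high, foot 48 mm across and 6 mm thick, above it a round grip 36 mm across and 18 mm high, 20 mm bore right through, lying foot down. The point is its centre, on the bore axis half-way up (12 mm above its underside); z is up along the bore. About 80 g
- cut_stand: cutting stand, fixed: round blue base 100 mm across and 14 mm thick with an upright steel post in its middle, 12 mm across, rising 58 mm above the base (top 72 mm above the table; the last 8 mm taper). Origin: on the post's axis at the underside of the base, z up. The bores have 4 mm play all round the post; each piece rests on the base or on top of the hub below it
- grind_stand: grinding stand, fixed: the same as the cutting stand in all sizes and origin, but with a white base
- bottle_mid (a point): bystander: small amber glass jar with a black lid, 42 mm across, 75 mm tall, loose, to be left standing. The point is its centre, 37 mm above the table
- puck_mid (a point): bystander: black resin specimen with a grey polished top and a copper spot, 40 mm across, 20 mm high, loose, to be left alone. The point is its centre, 10 mm above the table

How it is judged:
By the outcome, as a careful person would: the job done as asked, in the order asked, and still so for the second after the job is handed in, with the robot touching nothing.
It also fails if it takes over 99 s, if anything falls off the work surface, if the arm or the gripper's body presses on something with over 40 N, if the wrist force passes 120 N, or if a joint passes its speed limit or range.

## Working session

There is one attempt and no reset: what is moved stays moved. The work goes in short steps, Python scripts to look and compute and a tool call to move; the robot and the scene stay as the last step left them, time stands still between calls to the robot, and variables do not carry over. Pictures are saved under pics/ and viewed, at most 16 in all, crops included, and the job is handed in when it is done.

Besides the shell and the picture viewer there is one more tool, called after "Emit:" as name(argument=value, ...), one argument or row to a line, values as JSON. step_arm: Moves the arm, as the interface text tells. Its arguments: {"type":"object","properties":{"plan":{"type":"array"},"newtons":{"type":"number"}},"required":["plan"]}

```bash
mkdir -p pics; ls; python3 - <<'E'
from bench import manip
import cv2,numpy as np
s=manip.sense()
for k in ("time","ee_pos","eef_rot","wrist_force","opening"):print(k,s[k])
print(manip.tcp_to_grasp)
fs=[]
for c in("side","top"):
    f=manip.grab_frame(c);fs.append(f)
    for q in("flange_mid","wheel_mid","grinder_mid","cap_mid","cut_stand","grind_stand","bottle_mid","puck_mid"):
        r=manip.pinpoint(c,q); print(c,q,[(np.round(d["point"],4).tolist(),round(d["confidence"],2)) for d in r[:2]])
    cv2.imwrite(f"pics/{c}0.png",f[:,:,::-1])
print({k:np.round(v,3).tolist() for k,v in manip.camera_params("wrist").items()})
print({k:np.round(v,3).tolist() for k,v in manip.camera_params("top").items()})
print(manip.sense()["time"])
E
```

```text
pics
time 0.0
ee_pos [0.21760059 0.61171435 0.16727333]
eef_rot [-1.49652516e-04  1.70065485e-01  9.85432317e-01 -9.25877651e-04]
wrist_force [ 0.24278445 -0.05192913  0.55587585]
opening 0.09412369196484818
0.0188
side flange_mid [([0.4897, 0.108, 0.0096], 0.71)]
side wheel_mid []
side grinder_mid [([0.6304, 0.0654, 0.0088], 0.86), ([0.4601, -0.0734, 0.011], 0.51)]
side cap_mid [([0.6193, -0.2558, 0.0113], 0.82)]
side cut_stand [([0.633, 0.2671, 0.001], 0.89)]
side grind_stand [([0.4693, -0.2706, -0.0033], 0.7)]
side bottle_mid [([0.6329, -0.0755, 0.0345], 0.91)]
side puck_mid [([0.4595, -0.0737, 0.0091], 0.54)]
top flange_mid [([0.495, 0.1116, 0.0091], 0.59)]
top wheel_mid [([0.461, 0.2486, 0.0124], 0.89)]
top grinder_mid [([0.6319, 0.0681, 0.0135], 0.86)]
top cap_mid [([0.6228, -0.2515, 0.0135], 0.57)]
top cut_stand [([0.6366, 0.2592, -0.0009], 0.9)]
top grind_stand [([0.4658, -0.2733, -0.0032], 0.7), ([0.4956, 0.1109, 0.0068], 0.25)]
top bottle_mid [([0.6324, -0.0706, 0.0355], 0.61)]
top puck_mid [([0.4582, -0.0744, 0.0095], 0.82)]
{'intrinsics': [[342.942, 0.0, 259.407], [0.0, 342.942, 197.28], [0.0, 0.0, 1.0]], 'D': [0.019, 0.0, 0.0, 0.0, 0.0], 'mount': [[0.001, -0.974, -0.229, 0.067], [1.0, 0.001, 0.001, 0.001], [-0.001, -0.229, 0.974, -0.217], [0.0, 0.0, 0.0, 1.0]]}
{'intrinsics': [[398.371, 0.0, 259.437], [0.0, 398.371, 189.662], [0.0, 0.0, 1.0]], 'D': [-0.138, 0.0, 0.0, 0.0, 0.0], 'rvec': [2.121, -2.148, 0.197], 'tvec': [0.005, 0.565, 0.858]}
0.9
```

View pics/top0.png

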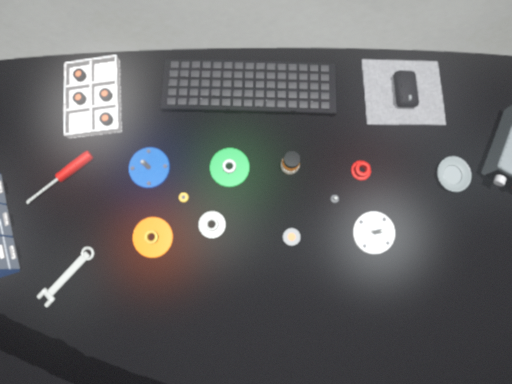

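View pics/side0.png

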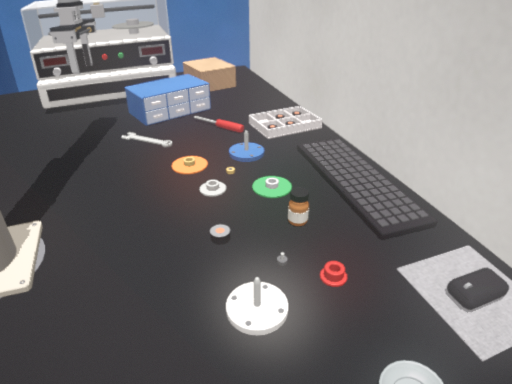

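The top picture shows everything apart. Blue stand (148,167), orange wheel (152,237), flange (211,224), green disc (229,167), jar (290,162), specimen (291,237), cap (361,170), white stand (374,232). The side picture agrees with the network points. I'll align the tool with the world axes, go above the flange and refine with the wrist camera.

Emit:
step_arm(
  plan=[
    {"rot": [0, 0, -6.53], "dp": [0, 0, 0], "grip": 60},
    {"rot": [0, 0, -6.53], "dp": [0, 0, 0], "grip": 60},
    {"rot": [0, 0, -6.53], "dp": [0, 0, 0], "grip": 60},
    {"rot": [0, 0, 0], "dp": [-20, -36, 0], "grip": 60},
    {"rot": [0, 0, 0], "dp": [-20, -36, 0], "grip": 60},
    {"rot": [0, 0, 0], "dp": [-20, -36, 0], "grip": 60},
    {"rot": [0, 0, 0], "dp": [-20, -36, 0], "grip": 60},
    {"rot": [0, 0, 0], "dp": [-20, -36, 0], "grip": 60},
    {"rot": [0, 0, 0], "dp": [-20, -36, 0], "grip": 60},
    {"rot": [0, 0, 0], "dp": [-20, -36, 0], "grip": 60},
  ],
  newtons=30,
)

```text
time: 1.9
ee_pos: [0.3586, 0.359, 0.1684]
eef_rot: [0.0, -0.0, 1.0, 0.0]
wrist_force: [0.8, -0.1, 0.0]
opening: 0.0599
grip_force: 0.0
```

Emit:
step_arm(
  plan=[
    {"rot": [0, 0, 0], "dp": [-20, -36, 0], "grip": 60},
    {"rot": [0, 0, 0], "dp": [-20, -36, 0], "grip": 60},
    {"rot": [0, 0, 0], "dp": [-20, -36, 0], "grip": 60},
    {"rot": [0, 0, 0], "dp": [-20, -36, 0], "grip": 60},
    {"rot": [0, 0, 0], "dp": [-20, -36, 0], "grip": 60},
    {"rot": [0, 0, 0], "dp": [-20, -36, 0], "grip": 60},
    {"rot": [0, 0, 0], "dp": [-20, -36, 0], "grip": 60},
    {"rot": [0, 0, 0], "dp": [0, 0, 0], "grip": 60},
  ],
)

```text
time: 2.7
ee_pos: [0.5009, 0.1018, 0.1684]
eef_rot: [0.001, 0.005, 1.0, -0.002]
wrist_force: [0.3, -0.7, 0.3]
opening: 0.0602
grip_force: 0.0
```

```bash
cat > h.py <<'E'
from bench import manip
import cv2,numpy as np,sys
from scipy.spatial.transform import Rotation as R
from scipy.optimize import least_squares
def pose():
    s=manip.sense();q=s["eef_rot"];return R.from_quat([q[1],q[2],q[3],q[0]]).as_matrix(),np.array(s["ee_pos"])
def rays(uv,cam,P):
    c=manip.camera_params(cam)
    n=cv2.undistortPoints(np.float64(uv).reshape(-1,1,2),np.array(c["intrinsics"]),np.array(c["D"]))[:,0]
    d=np.c_[n,np.ones(len(n))]
    if cam=="wrist":
        Rt,p=P;M=np.array(c["mount"]);return Rt@M[:3,3]+p,d@(Rt@M[:3,:3]).T
    Rc=cv2.Rodrigues(np.array(c["rvec"]))[0];return -Rc.T@np.array(c["tvec"]).ravel(),d@Rc
def circ(mask,z,cam,P):
    m=cv2.morphologyEx(mask.astype(np.uint8),cv2.MORPH_OPEN,np.ones((3,3)))
    ct=max(cv2.findContours(m,cv2.RETR_EXTERNAL,cv2.CHAIN_APPROX_NONE)[0],key=cv2.contourArea)
    uv=ct[:,0]
    uv=uv[(uv[:,0]>2)&(uv[:,0]<509)&(uv[:,1]>2)&(uv[:,1]<381)]
    o,d=rays(uv,cam,P);w=(o+d*((z-o[2])/d[:,2])[:,None])[:,:2]
    x0=[*w.mean(0),.04]
    f=lambda x:np.hypot(*(w-x[:2]).T)-x[2]
    s=least_squares(f,x0,loss="soft_l1",f_scale=.001)
    return s.x,np.sqrt(np.mean(f(s.x)**2)),uv.mean(0)
def look(cam,items,name=None):
    P=pose();f=manip.grab_frame(cam)
    if name:cv2.imwrite(f"pics/{name}.png",f[:,:,::-1])
    print("tcp",P[1].round(4),manip.sense()["time"])
    for q,z in items:
        r=manip.regions_of(cam,q)
        for d in r[:2]:
            x,e,u=circ(d["mask"],z,cam,P);print(cam,q,round(d["confidence"],2),"xy",x[:2].round(4),"diam mm",(2e3*x[2]).round(1),"rms",(1e3*e).round(1),"px",u.round())
E
python3 - <<'E'
from h import *
look("wrist",[("flange_mid",.006)],"w1")
look("top",[("flange_mid",.006),("wheel_mid",.006),("grinder_mid",.006),("cap_mid",.006),("cut_stand",.014),("grind_stand",.014)])
E
```

```text
tcp [0.5009 0.1018 0.1684] 2.75
wrist flange_mid 0.86 xy [0.4928 0.1121] diam mm 62.1 rms 0.8 px [268. 169.]
tcp [0.4982 0.1076 0.1682] 2.85
top flange_mid 0.7 xy [0.4809 0.1097] diam mm 42.2 rms 6.4 px [212. 229.]
top grinder_mid 0.86 xy [0.6329 0.0687] diam mm 91.3 rms 3.9 px [229. 166.]
top grinder_mid 0.72 xy [ 0.641  -0.0794] diam mm 51.0 rms 3.2 px [291. 162.]
top cap_mid 0.67 xy [ 0.6197 -0.2491] diam mm 45.8 rms 0.8 px [360. 169.]
top cut_stand 0.3 xy [ 0.6373 -0.0781] diam mm 47.7 rms 3.5 px [290. 162.]
top grind_stand 0.83 xy [ 0.4667 -0.2707] diam mm 97.6 rms 1.0 px [373. 232.]
top grind_stand 0.49 xy [0.4796 0.1085] diam mm 42.9 rms 6.5 px [212. 230.]
```

View pics/w1.png

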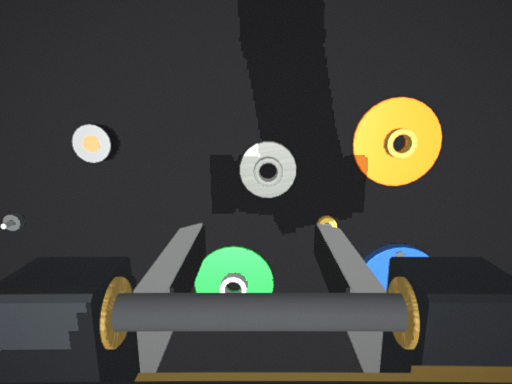

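The wrist picture shows the flange at (268,169), clear of the fingers, with the wheel at (401,142). Next I look at the blue stand from the same relative pose, so that calibration bias cancels.

Emit:
step_arm(
  plan=[
    {"rot": [0, 0, 0], "dp": [-28, 30, 0], "grip": 60},
    {"rot": [0, 0, 0], "dp": [-28, 30, 0], "grip": 60},
    {"rot": [0, 0, 0], "dp": [-28, 30, 0], "grip": 60},
    {"rot": [0, 0, 0], "dp": [-28, 30, 0], "grip": 60},
    {"rot": [0, 0, 0], "dp": [-28, 30, 0], "grip": 60},
    {"rot": [0, 0, 0], "dp": [0, 0, 0], "grip": 60},
    {"rot": [0, 0, 0], "dp": [0, 0, 0], "grip": 60},
    {"rot": [0, 0, 0], "dp": [0, 0, 0], "grip": 60},
  ],
)

```text
time: 3.95
ee_pos: [0.637, 0.2573, 0.168]
eef_rot: [-0.001, 0.0, 1.0, -0.001]
wrist_force: [0.3, -0.3, 0.2]
opening: 0.0601
grip_force: 0.0
```

```bash
python3 - <<'E'
from h import *
print(manip.sense()["eef_rot"])
look("wrist",[("cut_stand",.014),("wheel_mid",.006)],"w2")
E
```

```text
[-5.14239547e-04  1.68343475e-04  9.99999644e-01 -6.47311189e-04]
tcp [0.637  0.2573 0.168 ] 4.0
wrist cut_stand 0.76 xy [0.6317 0.2656] diam mm 97.9 rms 0.5 px [265. 173.]
wrist wheel_mid 0.7 xy [0.4648 0.2535] diam mm 93.0 rms 16.2 px [255.  31.]
```

Emit:
step_arm(
  plan=[
    {"rot": [0, 0, 0], "dp": [40, 0, 0], "grip": 60},
    {"rot": [0, 0, 0], "dp": [40, 0, 0], "grip": 60},
    {"rot": [0, 0, 0], "dp": [40, -5, 0], "grip": 60},
    {"rot": [0, 0, 0], "dp": [40, -5, 0], "grip": 60},
    {"rot": [0, 0, 0], "dp": [10, 0, 0], "grip": 60},
    {"rot": [0, 0, 0], "dp": [0, 0, 0], "grip": 60},
    {"rot": [0, 0, 0], "dp": [0, 0, 0], "grip": 60},
    {"rot": [0, 0, 0], "dp": [0, 0, 0], "grip": 60},
  ],
)

```text
time: 4.9
ee_pos: [0.4697, 0.2484, 0.1683]
eef_rot: [0.001, 0.001, 1.0, 0.0]
wrist_force: [-0.3, 0.1, 0.2]
opening: 0.0603
grip_force: 0.0
```

```bash
python3 - <<'E'
from h import *
look("wrist",[("flange_mid",.006),("wheel_mid",.006)],"w3")
E
```

```text
tcp [0.4697 0.2484 0.1683] 4.95
wrist flange_mid 0.6 xy [0.4929 0.1132] diam mm 63.9 rms 0.6 px [138. 197.]
wrist wheel_mid 0.77 xy [0.464  0.2537] diam mm 95.2 rms 0.6 px [263. 171.]
```

Emit:
step_arm(
  plan=[
    {"rot": [0, 0, 0], "dp": [-10, -30, 0], "grip": 60},
    {"rot": [0, 0, 0], "dp": [-10, -40, 0], "grip": 60},
    {"rot": [0, 0, 0], "dp": [-10, -40, 0], "grip": 60},
    {"rot": [0, 0, 0], "dp": [0, -30, 0], "grip": 60},
    {"rot": [0, 0, 0], "dp": [0, 0, 0], "grip": 60},
    {"rot": [0, 0, 0], "dp": [0, 0, 0], "grip": 60},
    {"rot": [0, 0, 0], "dp": [0, 0, 0], "grip": 60},
  ],
)

```text
time: 5.75
ee_pos: [0.498, 0.1099, 0.1681]
eef_rot: [-0.0, -0.001, 1.0, 0.0]
wrist_force: [-0.4, 1.1, 0.7]
opening: 0.0599
grip_force: 0.0
```

```bash
python3 - <<'E'
from h import *
look("wrist",[("flange_mid",.006),("wheel_mid",.006)],"w4")
E
```

```text
tcp [0.498  0.1099 0.1681] 5.8
wrist flange_mid 0.78 xy [0.4929 0.112 ] diam mm 61.3 rms 0.6 px [260. 172.]
wrist wheel_mid 0.6 xy [0.4638 0.2528] diam mm 95.2 rms 0.4 px [388. 146.]
```

View pics/w2.png

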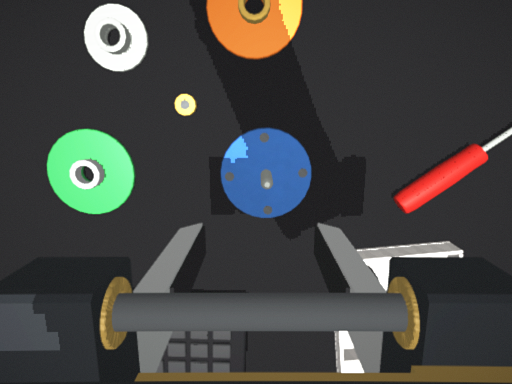

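The wrist picture shows the blue base centred at (265,173) with the post at (267,178), unobstructed. The fits are consistent: flange (0.493,0.112), stand (0.632,0.266), wheel (0.464,0.253). Now I grip the flange.

Emit:
step_arm(
  plan=[
    {"rot": [0, 0, 0], "dp": [5, 2, 30], "grip": 50},
    {"rot": [0, 0, 0], "dp": [0, 0, 40], "grip": 50},
    {"rot": [0, 0, 0], "dp": [0, 0, 40], "grip": 50},
    {"rot": [0, 0, 0], "dp": [0, 0, 30], "grip": 50},
    {"rot": [0, 0, 0], "dp": [0, 0, 14], "grip": 50},
    {"rot": [0, 0, 0], "dp": [0, 0, 5], "grip": 50},
    {"rot": [0, 0, 0], "dp": [0, 0, 0], "grip": 50},
    {"rot": [0, 0, 0], "dp": [0, 0, 0], "grip": 28},
    {"rot": [0, 0, 0], "dp": [0, 0, 0], "grip": 28},
    {"rot": [0, 0, 0], "dp": [0, 0, 0], "grip": 28},
  ],
  newtons=25,
)

```text
time: 6.9
ee_pos: [0.4936, 0.1107, 0.01]
eef_rot: [0.001, -0.0, 1.0, 0.0]
wrist_force: [-0.3, 0.2, -0.5]
opening: 0.0302
grip_force: 0.0
```

Emit:
step_arm(
  plan=[
    {"rot": [0, 0, 0], "dp": [0, 0, 0], "grip": 28},
    {"rot": [0, 0, 0], "dp": [0, 0, -10], "grip": 28},
    {"rot": [0, 0, 0], "dp": [0, 0, -30], "grip": 28},
    {"rot": [0, 0, 0], "dp": [0, 0, -40], "grip": 28},
    {"rot": [0, 0, 0], "dp": [0, 0, -20], "grip": 28},
    {"rot": [0, 0, 0], "dp": [0, 0, 0], "grip": 28},
    {"rot": [0, 0, 0], "dp": [0, 0, 0], "grip": 28},
  ],
)

```text
time: 7.6
ee_pos: [0.493, 0.1105, 0.1098]
eef_rot: [0.001, -0.0, 1.0, 0.0]
wrist_force: [-0.2, 0.6, -0.2]
opening: 0.0279
grip_force: 0.0
```

```bash
python3 - <<'E'
from h import *
look("wrist",[("flange_mid",.106)],"w5")
E
```

```text
tcp [0.493  0.1105 0.1098] 7.65
wrist flange_mid 0.74 xy [0.4722 0.1118] diam mm 43.2 rms 0.3 px [259. 187.]
```

View pics/w5.png

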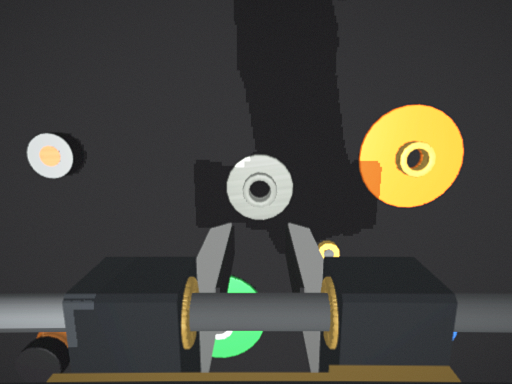

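The fingers shut on nothing: the flange still lies on the table at (260,187), beyond the tips. I check its position at table height before retrying.

```bash
python3 - <<'E'
from h import *
look("wrist",[("flange_mid",.006),("wheel_mid",.006)])
look("top",[("flange_mid",.006)],"t2")
f=manip.grab_frame("side")
for q in("flange_mid","cut_stand"):
  print([(d["point"],d["confidence"]) for d in manip.pinpoint("side",q)])
cv2.imwrite("pics/s2.png",cv2.resize(f[100:260,120:330],None,fx=3,fy=3,interpolation=cv2.INTER_CUBIC)[:,:,::-1])
E
```

```text
tcp [0.492  0.1102 0.1085] 7.75
wrist flange_mid 0.57 xy [0.4927 0.1121] diam mm 62.5 rms 0.3 px [260. 188.]
wrist wheel_mid 0.69 xy [0.4639 0.2526] diam mm 95.2 rms 0.4 px [411. 157.]
tcp [0.492  0.1103 0.1082] 7.9
[]
[([0.6276, 0.2652, 0.0007], 0.83)]
```

View pics/s2.png

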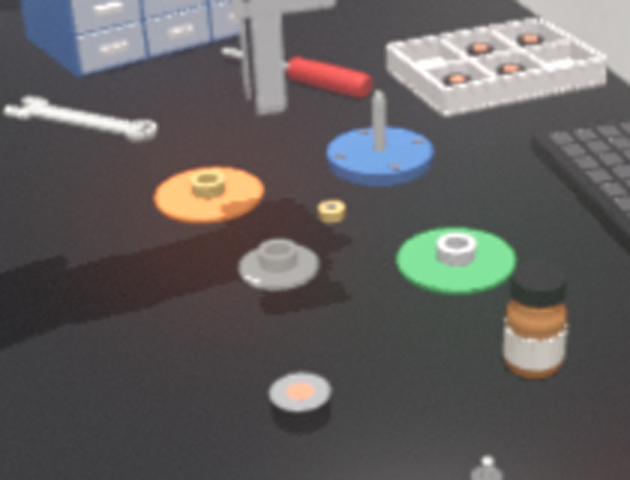

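The crop shows the flange lying still at (278,262) and the finger tips at about (265,108). I check the TCP's projection against the tips.

```bash
python3 - <<'E'
from h import *
for cam in("side","top"):
  c=manip.camera_params(cam)
  p=cv2.projectPoints(np.float64([pose()[1],[.4927,.1121,.006],[.4927,.1121,.108],[.4927,.1121,.02]]),np.array(c["rvec"]),np.array(c["tvec"]),np.array(c["intrinsics"]),np.array(c["D"]))[0][:,0]
  print(cam,p.round(1), ((p-[120,100])*3).round() if cam=="side" else "")
f=cv2.imread("pics/t2.png");cv2.imwrite("pics/t2c.png",cv2.resize(f[140:300,110:320],None,fx=3,fy=3))
E
```

```text
side [[209.2 149.6]
 [212.1 187.3]
 [209.1 149.6]
 [211.7 182.4]] [[268. 149.]
 [276. 262.]
 [267. 149.]
 [275. 247.]]
top [[206.4 219.5]
 [211.1 223.8]
 [205.7 219.5]
 [210.4 223.3]]
```

Emit:
step_arm(
  plan=[
    {"rot": [0, 0, 0], "dp": [0, 2, 0], "grip": 50},
    {"rot": [0, 0, 0], "dp": [0, 0, 10], "grip": 50},
    {"rot": [0, 0, 0], "dp": [0, 0, 35], "grip": 50},
    {"rot": [0, 0, 0], "dp": [0, 0, 35], "grip": 50},
    {"rot": [0, 0, 0], "dp": [0, 0, 15], "grip": 50},
    {"rot": [0, 0, 0], "dp": [0, 0, 5], "grip": 50},
    {"rot": [0, 0, 0], "dp": [0, 0, 0], "grip": 50},
    {"rot": [0, 0, 0], "dp": [0, 0, 0], "grip": 50},
  ],
)

```text
time: 8.9
ee_pos: [0.4935, 0.1126, 0.0097]
eef_rot: [0.001, -0.0, 1.0, 0.0]
wrist_force: [-1.2, -0.2, -0.4]
opening: 0.0503
grip_force: 0.0
```

```bash
python3 - <<'E'
from h import *
f=manip.grab_frame("side")
w=manip.grab_frame("wrist")
cv2.imwrite("pics/sw3.png",np.vstack([cv2.resize(f[110:260,120:320],None,fx=2,fy=2,interpolation=cv2.INTER_CUBIC),cv2.resize(w,(400,300))])[:,:,::-1])
E
```

```text
(no output)
```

View pics/sw3.png

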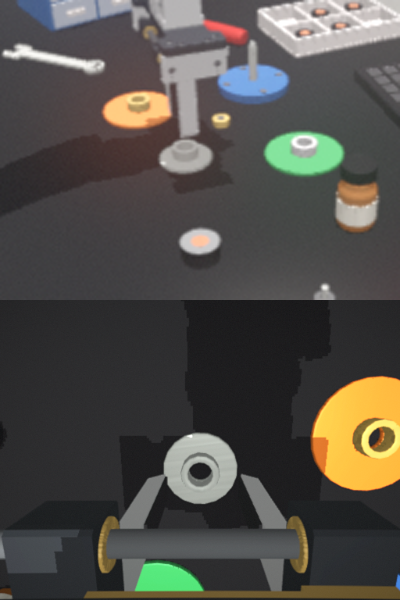

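The stacked view shows the finger tips just above the hub at (188,135), so they sit about 20 to 25 mm higher than the reported TCP. I lower gently, watching the force and the side view.

Emit:
step_arm(
  plan=[
    {"rot": [0, 0, 0], "dp": [0, 0, 4], "grip": 50},
    {"rot": [0, 0, 0], "dp": [0, 0, 4], "grip": 50},
    {"rot": [0, 0, 0], "dp": [0, 0, 4], "grip": 50},
    {"rot": [0, 0, 0], "dp": [0, 0, 0], "grip": 50},
    {"rot": [0, 0, 0], "dp": [0, 0, 0], "grip": 50},
  ],
)

```text
time: 9.5
ee_pos: [0.4927, 0.1124, -0.003]
eef_rot: [-0.0, -0.0, 1.0, -0.0]
wrist_force: [-0.7, 0.5, -0.2]
opening: 0.0498
grip_force: 0.0
```

```bash
python3 - <<'E'
from h import *
f=manip.grab_frame("side");t=manip.grab_frame("top")
cv2.imwrite("pics/s4.png",np.hstack([cv2.resize(f[120:220,160:260],None,fx=4,fy=4,interpolation=cv2.INTER_CUBIC),cv2.resize(t[170:270,160:260],None,fx=4,fy=4,interpolation=cv2.INTER_CUBIC)])[:,:,::-1])
s=manip.sense();print(s["joint_positions"],s["ee_pos"],s["wrist_force"],s["tau"])
E
```

```text
[-0.27312268  0.69973981 -0.00992915  2.05320951  0.01680802  0.38871967
  1.27460493] [ 0.49293004  0.11245319 -0.00284373] [0.86150688 0.4522452  0.1605251 ] [-1.26006744e-03 -4.80436563e+01  6.18084949e-01 -8.33827972e+00
  2.13831911e-03  7.97953899e-02 -1.67982995e-05]
```

View pics/s4.png

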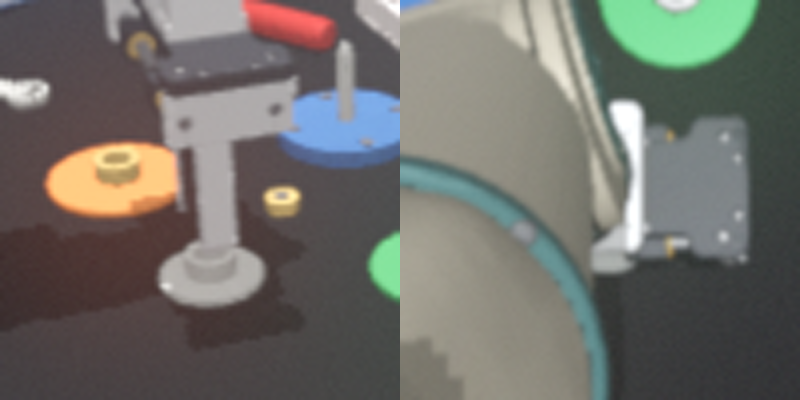

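The left crop shows the near finger tip at (220,243), just above the hub rim, and the far tip at (182,210). The reported TCP is already below the table with no contact, so the TCP height is offset. I measure by how much.

```bash
python3 - <<'E'
from h import *
c=manip.camera_params("side")
for y,s in((.0874,"near 215,180.7"),(.1374,"far 205.5,172.5")):
  for z in(0,.01,.02,.03,.04):
    print(s,z,cv2.projectPoints(np.float64([[.4928,y,z]]),np.array(c["rvec"]),np.array(c["tvec"]),np.array(c["intrinsics"]),np.array(c["D"]))[0].ravel().round(1))
c=manip.camera_params("wrist");M=np.linalg.inv(np.array(c["mount"]))
for z in(0,-.01,-.02,-.03):
  for x in(-.008,.008):
    p=M@[x,.025,z,1];print("wrist tip",x,z,(np.array(c["intrinsics"])@p[:3]/p[2])[:2].round())
E
```

```text
near 215,180.7 0 [214.8 194.6]
near 215,180.7 0.01 [214.6 191. ]
near 215,180.7 0.02 [214.3 187.5]
near 215,180.7 0.03 [214.  183.8]
near 215,180.7 0.04 [213.7 180.2]
far 205.5,172.5 0 [209.7 184.4]
far 205.5,172.5 0.01 [209.5 180.9]
far 205.5,172.5 0.02 [209.2 177.4]
far 205.5,172.5 0.03 [208.9 173.9]
far 205.5,172.5 0.04 [208.6 170.4]
wrist tip -0.008 0 [295. 231.]
wrist tip 0.008 0 [295. 208.]
wrist tip -0.008 -0.01 [296. 236.]
wrist tip 0.008 -0.01 [297. 212.]
wrist tip -0.008 -0.02 [298. 242.]
wrist tip 0.008 -0.02 [299. 217.]
wrist tip -0.008 -0.03 [300. 248.]
wrist tip 0.008 -0.03 [301. 222.]
```

Both side points and the wrist view put the real finger tips about 37 mm behind the reported TCP. So the tips reach about 10 mm above the table at a reported z of -0.027. I lower in small steps.

Emit:
step_arm(
  plan=[
    {"rot": [0, 0, 0], "dp": [0, 0, 6], "grip": 50},
    {"rot": [0, 0, 0], "dp": [0, 0, 6], "grip": 50},
    {"rot": [0, 0, 0], "dp": [0, 0, 5], "grip": 50},
    {"rot": [0, 0, 0], "dp": [0, 0, 4], "grip": 50},
    {"rot": [0, 0, 0], "dp": [0, 0, 3], "grip": 50},
    {"rot": [0, 0, 0], "dp": [0, 0, 0], "grip": 50},
    {"rot": [0, 0, 0], "dp": [0, 0, 0], "grip": 50},
  ],
)

```text
time: 10.3
ee_pos: [0.4929, 0.1124, -0.0269]
eef_rot: [-0.0, -0.0, 1.0, -0.0]
wrist_force: [-0.2, 0.3, 0.4]
opening: 0.0501
grip_force: 0.0
```

```bash
python3 - <<'E'
from h import *
f=manip.grab_frame("side");t=manip.grab_frame("wrist")
cv2.imwrite("pics/s5.png",np.hstack([cv2.resize(f[120:220,160:260],None,fx=4,fy=4,interpolation=cv2.INTER_CUBIC),cv2.resize(t,None,fx=.75,fy=1)])[:,:,::-1] if 0 else cv2.resize(f[120:220,160:260],None,fx=4,fy=4,interpolation=cv2.INTER_CUBIC)[:,:,::-1])
E
```

```text
(no output)
```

View pics/s5.png

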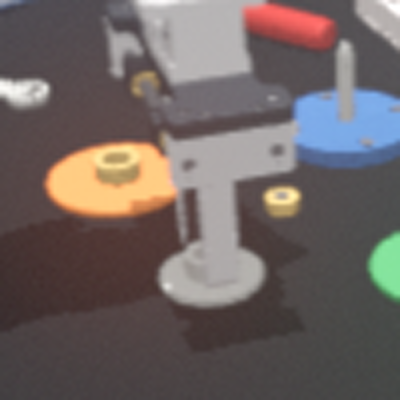

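The near finger now stands in front of the hub with its tip over the disc at (222,278), without contact. I close.

Emit:
step_arm(
  plan=[
    {"rot": [0, 0, 0], "dp": [0, 0, 0], "grip": 28},
    {"rot": [0, 0, 0], "dp": [0, 0, 0], "grip": 28},
    {"rot": [0, 0, 0], "dp": [0, 0, 0], "grip": 28},
    {"rot": [0, 0, 0], "dp": [0, 0, 0], "grip": 28},
    {"rot": [0, 0, 0], "dp": [0, 0, 0], "grip": 28},
  ],
  newtons=25,
)

```text
time: 10.9
ee_pos: [0.4929, 0.1122, -0.0267]
eef_rot: [0.0, 0.0, 1.0, -0.0]
wrist_force: [-0.2, -0.6, 2.0]
opening: 0.0307
grip_force: 25.0
```

Emit:
step_arm(
  plan=[
    {"rot": [0, 0, 0], "dp": [0, 0, -10], "grip": 28},
    {"rot": [0, 0, 0], "dp": [0, 0, -30], "grip": 28},
    {"rot": [0, 0, 0], "dp": [0, 0, -40], "grip": 28},
    {"rot": [0, 0, 0], "dp": [0, 0, -20], "grip": 28},
    {"rot": [0, 0, 0], "dp": [0, 0, 0], "grip": 28},
    {"rot": [0, 0, 0], "dp": [0, 0, 0], "grip": 28},
    {"rot": [0, 0, 0], "dp": [0, 0, 0], "grip": 28},
  ],
)

```text
time: 11.6
ee_pos: [0.4917, 0.1122, 0.0721]
eef_rot: [-0.001, -0.0, 1.0, -0.0]
wrist_force: [0.4, -0.3, -0.8]
opening: 0.0309
grip_force: 25.0
```

```bash
python3 - <<'E'
from h import *
look("wrist",[("flange_mid",.106)],"w6")
E
```

```text
tcp [0.4917 0.1122 0.0721] 11.65
wrist flange_mid 0.79 xy [0.4893 0.1137] diam mm 58.4 rms 6.0 px [259. 232.]
```

View pics/w6.png

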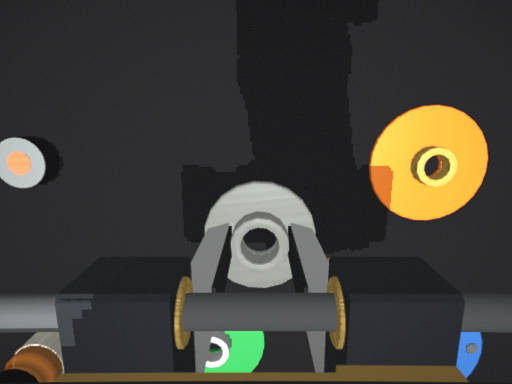

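The flange is held level: its rim top is at (259,182), the hub top ring is centred near (260,242), and the fingers are on the hub. I refit using only the visible arcs.

```bash
cat >> h.py <<'E'
def arcfit(q,z,r,P,keep,cam="wrist"):
    """fixed radius fit of visible arcs of a held disc; keep(uv)->bool"""
    m=manip.regions_of(cam,q)[0]["mask"].astype(np.uint8)
    ct=max(cv2.findContours(m,cv2.RETR_EXTERNAL,cv2.CHAIN_APPROX_NONE)[0],key=cv2.contourArea)[:,0]
    uv=ct[keep(ct)];o,d=rays(uv,cam,P)
    out=[]
    for zz in np.atleast_1d(z):
        w=(o+d*((zz-o[2])/d[:,2])[:,None])[:,:2]
        f=lambda x:np.hypot(*(w-x).T)-r
        s=least_squares(f,w.mean(0)+[.005,0],loss="soft_l1",f_scale=.0005);e=f(s.x)
        print("arc",q,"z",round(zz,3),"xy",s.x.round(4),"rms",(1e3*np.sqrt(np.mean(e**2))).round(2),"n",len(uv),"d to tcp",((s.x-P[1][:2])*1e3).round(1))
E
python3 - <<'E'
from h import *
P=pose();manip.grab_frame("wrist")
k=lambda u:(u[:,1]<222)|((u[:,1]>268)&(abs(u[:,0]-260)<33)&(u[:,1]<291))
arcfit("flange_mid",[.096,.101,.106,.111],.0315,P,k)
E
```

```text
arc flange_mid z 0.096 xy [0.4933 0.1137] rms 1.6 n 211 d to tcp [1.5 1.5]
arc flange_mid z 0.101 xy [0.4924 0.1137] rms 0.87 n 211 d to tcp [0.6 1.5]
arc flange_mid z 0.106 xy [0.491  0.1137] rms 0.89 n 211 d to tcp [-0.8  1.5]
arc flange_mid z 0.111 xy [0.4897 0.1135] rms 1.56 n 211 d to tcp [-2.1  1.3]
```

Emit:
step_arm(
  plan=[
    {"rot": [0, 0, 0], "dp": [-20, 22, 0], "grip": 28},
    {"rot": [0, 0, 0], "dp": [-30, 33, 0], "grip": 28},
    {"rot": [0, 0, 0], "dp": [-30, 33, 0], "grip": 28},
    {"rot": [0, 0, 0], "dp": [-30, 32, 0], "grip": 28},
    {"rot": [0, 0, 0], "dp": [-20, 22, 0], "grip": 28},
    {"rot": [0, 0, 0], "dp": [-10, 10, 0], "grip": 28},
    {"rot": [0, 0, 0], "dp": [0, 0, 0], "grip": 28},
    {"rot": [0, 0, 0], "dp": [0, 0, 0], "grip": 28},
    {"rot": [0, 0, 0], "dp": [0, 0, 0], "grip": 28},
  ],
)

```text
time: 12.7
ee_pos: [0.6319, 0.2627, 0.0727]
eef_rot: [-0.001, 0.0, 1.0, -0.001]
wrist_force: [0.1, -0.9, -0.9]
opening: 0.0306
grip_force: 25.0
```

```bash
python3 - <<'E'
from h import *
P=pose();f=manip.grab_frame("wrist");print(P)
cv2.imwrite("pics/w7.png",f[:,:,::-1])
k=lambda u:(u[:,1]<222)|((u[:,1]>268)&(abs(u[:,0]-260)<33)&(u[:,1]<291))
arcfit("flange_mid",[.1,.106],.0315,P,k)
E
```

```text
(array([[-9.99998137e-01,  9.72860319e-04, -1.66740427e-03],
       [ 9.75378098e-04,  9.99998384e-01, -1.50985152e-03],
       [ 1.66593270e-03, -1.51147505e-03, -9.99997470e-01]]), array([0.63186849, 0.2627393 , 0.07269013]))
arc flange_mid z 0.1 xy [0.633  0.2643] rms 0.9 n 205 d to tcp [1.1 1.5]
arc flange_mid z 0.106 xy [0.6314 0.2643] rms 1.02 n 205 d to tcp [-0.5  1.5]
```

View pics/w7.png

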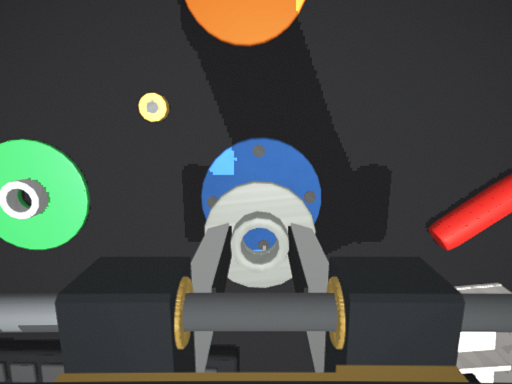

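Through the bore the post top shows at (263,245), about 2 mm toward +y of the bore centre (260,243), matching the numbers. I correct y by 1.5 mm and lower.

Emit:
step_arm(
  plan=[
    {"rot": [0, 0, 0], "dp": [0, 1.5, 0], "grip": 28},
    {"rot": [0, 0, 0], "dp": [0, 0, 10], "grip": 28},
    {"rot": [0, 0, 0], "dp": [0, 0, 15], "grip": 28},
    {"rot": [0, 0, 0], "dp": [0, 0, 10], "grip": 28},
    {"rot": [0, 0, 0], "dp": [0, 0, 5], "grip": 28},
    {"rot": [0, 0, 0], "dp": [0, 0, 0], "grip": 28},
  ],
)

```text
time: 13.4
ee_pos: [0.6318, 0.2655, 0.0315]
eef_rot: [-0.001, -0.0, 1.0, -0.001]
wrist_force: [0.1, -0.8, -1.6]
opening: 0.0308
grip_force: 25.0
```

Emit:
step_arm(
  plan=[
    {"rot": [0, 0, 0], "dp": [0, -1, 10], "grip": 28},
    {"rot": [0, 0, 0], "dp": [0, 0, 15], "grip": 28},
    {"rot": [0, 0, 0], "dp": [0, 0, 10], "grip": 28},
    {"rot": [0, 0, 0], "dp": [0, 0, 5], "grip": 28},
    {"rot": [0, 0, 0], "dp": [0, 0, 2], "grip": 28},
    {"rot": [0, 0, 0], "dp": [0, 0, 1], "grip": 28},
    {"rot": [0, 0, 0], "dp": [0, 0, 0], "grip": 28},
    {"rot": [0, 0, 0], "dp": [0, 0, 0], "grip": 28},
  ],
)

```text
time: 14.2
ee_pos: [0.6333, 0.2651, -0.0093]
eef_rot: [0.0, -0.0, 1.0, 0.0]
wrist_force: [0.1, 0.2, -1.6]
opening: 0.0308
grip_force: 25.0
```

Emit:
step_arm(
  plan=[
    {"rot": [0, 0, 0], "dp": [0, 0, 1], "grip": 28},
    {"rot": [0, 0, 0], "dp": [0, 0, 1], "grip": 28},
    {"rot": [0, 0, 0], "dp": [0, 0, 1], "grip": 28},
    {"rot": [0, 0, 0], "dp": [0, 0, 0], "grip": 28},
  ],
)

```text
time: 14.6
ee_pos: [0.6329, 0.265, -0.0126]
eef_rot: [0.0, -0.0, 1.0, 0.0]
wrist_force: [-0.2, 0.3, 0.4]
opening: 0.0312
grip_force: 25.0
```

Emit:
step_arm(
  plan=[
    {"rot": [0, 0, 0], "dp": [0, 0, 0.6], "grip": 28},
    {"rot": [0, 0, 0], "dp": [0, 0, 0], "grip": 28},
    {"rot": [0, 0, 0], "dp": [0, 0, 0], "grip": 28},
  ],
)

```text
time: 14.9
ee_pos: [0.633, 0.265, -0.0127]
eef_rot: [0.0, -0.0, 1.0, 0.0]
wrist_force: [-0.9, -1.2, 6.1]
opening: 0.0304
grip_force: 25.0
```

Resting (6 N up). I release, rise and go over the wheel.

Emit:
step_arm(
  plan=[
    {"rot": [0, 0, 0], "dp": [0, 0, 0], "grip": 50},
    {"rot": [0, 0, 0], "dp": [0, 0, 0], "grip": 50},
    {"rot": [0, 0, 0], "dp": [0, 0, 0], "grip": 50},
    {"rot": [0, 0, 0], "dp": [0, 0, -20], "grip": 50},
    {"rot": [0, 0, 0], "dp": [0, 0, -40], "grip": 50},
    {"rot": [0, 0, 0], "dp": [0, 0, -40], "grip": 50},
    {"rot": [0, 0, 0], "dp": [0, 0, -10], "grip": 50},
    {"rot": [0, 0, 0], "dp": [30, -3, 0], "grip": 50},
    {"rot": [0, 0, 0], "dp": [40, -3, 0], "grip": 50},
    {"rot": [0, 0, 0], "dp": [40, -3, 0], "grip": 50},
  ],
)

```text
time: 15.9
ee_pos: [0.5214, 0.2555, 0.0959]
eef_rot: [-0.0, 0.0, 1.0, -0.0]
wrist_force: [-0.2, 0.1, 0.5]
opening: 0.0499
grip_force: 0.0
```

Emit:
step_arm(
  plan=[
    {"rot": [0, 0, 0], "dp": [40, -3, 0], "grip": 50},
    {"rot": [0, 0, 0], "dp": [19, 0, 20], "grip": 50},
    {"rot": [0, 0, 0], "dp": [0, 0, 30], "grip": 50},
    {"rot": [0, 0, 0], "dp": [0, 0, 30], "grip": 50},
    {"rot": [0, 0, 0], "dp": [0, 0, 10], "grip": 50},
    {"rot": [0, 0, 0], "dp": [0, 0, 0], "grip": 50},
    {"rot": [0, 0, 0], "dp": [0, 0, 0], "grip": 50},
    {"rot": [0, 0, 0], "dp": [0, 0, 0], "grip": 50},
  ],
)

```text
time: 16.7
ee_pos: [0.4649, 0.2534, 0.0077]
eef_rot: [0.001, 0.0, 1.0, 0.001]
wrist_force: [-0.1, 0.7, -0.2]
opening: 0.0502
grip_force: 0.0
```

```bash
python3 - <<'E'
from h import *
look("wrist",[("wheel_mid",.006)],"w8")
look("top",[("wheel_mid",.006),("flange_mid",.02)],"t8")
E
```

```text
tcp [0.4649 0.2534 0.0077] 16.75
wrist wheel_mid 0.85 xy [0.4632 0.2533] diam mm 93.7 rms 5.4 px [257. 215.]
tcp [0.4648 0.2534 0.0076] 16.85
top wheel_mid 0.48 xy [0.4283 0.255 ] diam mm 33.9 rms 6.2 px [151. 252.]
```

Emit:
step_arm(
  plan=[
    {"rot": [0, 0, 0], "dp": [0.5, -1.5, 10], "grip": 50},
    {"rot": [0, 0, 0], "dp": [0, 0, 12], "grip": 50},
    {"rot": [0, 0, 0], "dp": [0, 0, 8], "grip": 50},
    {"rot": [0, 0, 0], "dp": [0, 0, 4], "grip": 50},
    {"rot": [0, 0, 0], "dp": [0, 0, 0], "grip": 50},
    {"rot": [0, 0, 0], "dp": [0, 0, 0], "grip": 50},
    {"rot": [0, 0, 0], "dp": [0, 0, 0], "grip": 28},
    {"rot": [0, 0, 0], "dp": [0, 0, 0], "grip": 28},
    {"rot": [0, 0, 0], "dp": [0, 0, 0], "grip": 28},
    {"rot": [0, 0, 0], "dp": [0, 0, 0], "grip": 28},
  ],
)

```text
time: 17.95
ee_pos: [0.4636, 0.2516, -0.0271]
eef_rot: [0.0, -0.0, 1.0, 0.0]
wrist_force: [0.3, 0.5, 1.6]
opening: 0.0314
grip_force: 25.0
```

Emit:
step_arm(
  plan=[
    {"rot": [0, 0, 0], "dp": [0, 0, -10], "grip": 28},
    {"rot": [0, 0, 0], "dp": [0, 0, -30], "grip": 28},
    {"rot": [0, 0, 0], "dp": [0, 0, -40], "grip": 28},
    {"rot": [0, 0, 0], "dp": [0, 0, -25], "grip": 28},
    {"rot": [0, 0, 0], "dp": [-25, 2, 0], "grip": 28},
    {"rot": [0, 0, 0], "dp": [-35, 3, 0], "grip": 28},
    {"rot": [0, 0, 0], "dp": [-40, 3, 0], "grip": 28},
    {"rot": [0, 0, 0], "dp": [-40, 3, 0], "grip": 28},
    {"rot": [0, 0, 0], "dp": [-20, 1.5, 0], "grip": 28},
    {"rot": [0, 0, 0], "dp": [-8.5, 0, 0], "grip": 28},
  ],
)

```text
time: 18.95
ee_pos: [0.6336, 0.2632, 0.0775]
eef_rot: [0.0, 0.001, 1.0, -0.0]
wrist_force: [-1.2, -0.7, -2.2]
opening: 0.0316
grip_force: 25.0
```

Emit:
step_arm(
  plan=[
    {"rot": [0, 0, 0], "dp": [0, 0, 0], "grip": 28},
    {"rot": [0, 0, 0], "dp": [0, 0, 0], "grip": 28},
    {"rot": [0, 0, 0], "dp": [0, 0, 0], "grip": 28},
  ],
)

```text
time: 19.25
ee_pos: [0.6301, 0.2643, 0.0777]
eef_rot: [-0.001, -0.001, 1.0, -0.0]
wrist_force: [-1.3, 0.2, -1.3]
opening: 0.0312
grip_force: 25.0
```

```bash
python3 - <<'E'
from h import *
P=pose();f=manip.grab_frame("wrist");print(P[1])
cv2.imwrite("pics/w9.png",cv2.resize(f[140:320,150:370],None,fx=3,fy=3)[:,:,::-1])
k=lambda u:(u[:,1]<225)
arcfit("wheel_mid",[.105,.111],.0476,P,k)
E
```

```text
[0.6301323  0.26430434 0.07768299]
arc wheel_mid z 0.105 xy [0.6311 0.2659] rms 8.13 n 238 d to tcp [1.  1.6]
arc wheel_mid z 0.111 xy [0.6308 0.2659] rms 8.14 n 238 d to tcp [0.7 1.6]
```

View pics/w9.png

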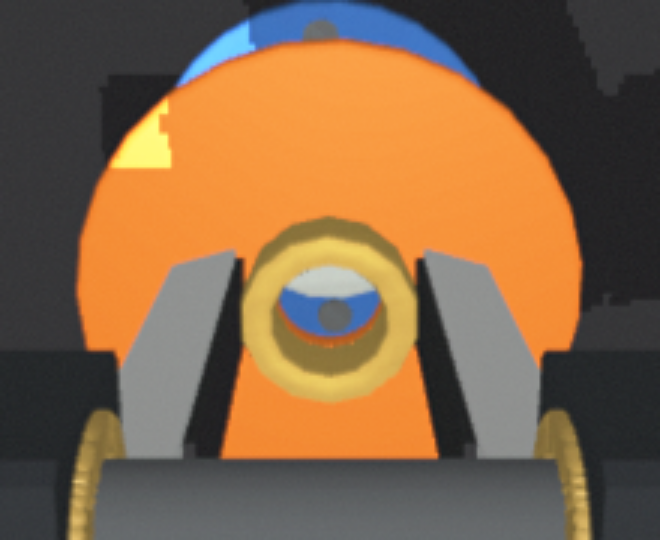

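The crop shows the wheel held squarely with its bore at (330,320). The grey spot at (334,316) is a hole in the base, not the post: the post is hidden by parallax, and in w7 it was too. The fits put the wheel within 1 mm of the post axis, so I lower it.

Emit:
step_arm(
  plan=[
    {"rot": [0, 0, 0], "dp": [-1, 0, 10], "grip": 28},
    {"rot": [0, 0, 0], "dp": [0, 0, 15], "grip": 28},
    {"rot": [0, 0, 0], "dp": [0, 0, 10], "grip": 28},
    {"rot": [0, 0, 0], "dp": [0, 0, 5], "grip": 28},
    {"rot": [0, 0, 0], "dp": [0, 0, 0], "grip": 28},
    {"rot": [0, 0, 0], "dp": [0, 0, 0], "grip": 28},
  ],
)

```text
time: 19.95
ee_pos: [0.633, 0.264, 0.0374]
eef_rot: [-0.0, -0.0, 1.0, -0.0]
wrist_force: [0.2, 0.1, -0.5]
opening: 0.0313
grip_force: 25.0
```

Emit:
step_arm(
  plan=[
    {"rot": [0, 0, 0], "dp": [0.5, 0, 10], "grip": 28},
    {"rot": [0, 0, 0], "dp": [0, 0, 10], "grip": 28},
    {"rot": [0, 0, 0], "dp": [0, 0, 5], "grip": 28},
    {"rot": [0, 0, 0], "dp": [0, 0, 2], "grip": 28},
    {"rot": [0, 0, 0], "dp": [0, 0, 1], "grip": 28},
    {"rot": [0, 0, 0], "dp": [0, 0, 1], "grip": 28},
    {"rot": [0, 0, 0], "dp": [0, 0, 0], "grip": 28},
    {"rot": [0, 0, 0], "dp": [0, 0, 0], "grip": 28},
  ],
)

```text
time: 20.75
ee_pos: [0.6326, 0.264, 0.0088]
eef_rot: [0.0, -0.0, 1.0, 0.0]
wrist_force: [1.3, -0.1, -1.3]
opening: 0.0311
grip_force: 25.0
```

Emit:
step_arm(
  plan=[
    {"rot": [0, 0, 0], "dp": [0, 0, 1], "grip": 28},
    {"rot": [0, 0, 0], "dp": [0, 0, 1], "grip": 28},
    {"rot": [0, 0, 0], "dp": [0, 0, 0.5], "grip": 28},
    {"rot": [0, 0, 0], "dp": [0, 0, 0], "grip": 28},
    {"rot": [0, 0, 0], "dp": [0, 0, 0], "grip": 28},
  ],
)

```text
time: 21.25
ee_pos: [0.6326, 0.264, 0.0069]
eef_rot: [0.0, 0.0, 1.0, 0.0]
wrist_force: [-2.2, -0.8, 5.5]
opening: 0.0316
grip_force: 25.0
```

The wheel rests at the expected height (0.0069). I release, rise and look at the green disc.

Emit:
step_arm(
  plan=[
    {"rot": [0, 0, 0], "dp": [0, 0, 0], "grip": 50},
    {"rot": [0, 0, 0], "dp": [0, 0, 0], "grip": 50},
    {"rot": [0, 0, 0], "dp": [0, 0, 0], "grip": 50},
    {"rot": [0, 0, 0], "dp": [0, 0, -20], "grip": 50},
    {"rot": [0, 0, 0], "dp": [0, 0, -40], "grip": 50},
    {"rot": [0, 0, 0], "dp": [0, 0, -40], "grip": 50},
    {"rot": [0, 0, 0], "dp": [0, -20, -40], "grip": 50},
    {"rot": [0, 0, 0], "dp": [0, -40, -20], "grip": 50},
    {"rot": [0, 0, 0], "dp": [0, -45, 0], "grip": 50},
    {"rot": [0, 0, 0], "dp": [0, -45, 0], "grip": 50},
  ],
)

```text
time: 22.25
ee_pos: [0.6329, 0.1129, 0.1671]
eef_rot: [0.001, -0.001, 1.0, 0.0]
wrist_force: [0.1, -0.3, 0.2]
opening: 0.0499
grip_force: 0.0
```

Emit:
step_arm(
  plan=[
    {"rot": [0, 0, 0], "dp": [-3, -40, 0], "grip": 50},
    {"rot": [0, 0, 0], "dp": [0, -10, 0], "grip": 50},
    {"rot": [0, 0, 0], "dp": [0, 0, 0], "grip": 50},
    {"rot": [0, 0, 0], "dp": [0, 0, 0], "grip": 50},
    {"rot": [0, 0, 0], "dp": [0, 0, 0], "grip": 50},
  ],
)

```text
time: 22.75
ee_pos: [0.6352, 0.067, 0.1659]
eef_rot: [-0.0, -0.002, 1.0, 0.001]
wrist_force: [0.3, 0.7, -0.4]
opening: 0.0501
grip_force: 0.0
```

```bash
python3 - <<'E'
from h import *
look("wrist",[("grinder_mid",.006)],"w10")
look("side",[("wheel_mid",.04)],"s10")
E
```

```text
tcp [0.6352 0.067  0.1659] 22.8
wrist grinder_mid 0.88 xy [0.6312 0.0709] diam mm 93.8 rms 0.4 px [261. 173.]
tcp [0.6353 0.0664 0.1659] 22.9
side wheel_mid 0.62 xy [0.6315 0.2583] diam mm 93.0 rms 5.1 px [246. 142.]
```

Emit:
step_arm(
  plan=[
    {"rot": [0, 0, 0], "dp": [4, 3, 20], "grip": 50},
    {"rot": [0, 0, 0], "dp": [0, 0, 45], "grip": 50},
    {"rot": [0, 0, 0], "dp": [0, 0, 45], "grip": 50},
    {"rot": [0, 0, 0], "dp": [0, 0, 40], "grip": 50},
    {"rot": [0, 0, 0], "dp": [0, 0, 15], "grip": 50},
    {"rot": [0, 0, 0], "dp": [0, 0, 0], "grip": 50},
    {"rot": [0, 0, 0], "dp": [0, 0, 0], "grip": 50},
  ],
)

```text
time: 23.65
ee_pos: [0.6328, 0.0673, 0.0024]
eef_rot: [0.001, -0.0, 1.0, 0.0]
wrist_force: [0.2, 0.4, -0.2]
opening: 0.05
grip_force: 0.0
```

```bash
python3 - <<'E'
from h import *
P=pose();manip.grab_frame("wrist");print(P[1])
arcfit("grinder_mid",[.006],.0473,P,lambda u:(u[:,1]<225)&(u[:,1]>5))
E
```

```text
[0.63276746 0.06733374 0.00242746]
arc grinder_mid z 0.006 xy [0.6312 0.0704] rms 4.1 n 245 d to tcp [-1.6  3.1]
```

Emit:
step_arm(
  plan=[
    {"rot": [0, 0, 0], "dp": [1.3, 1.6, 10], "grip": 50},
    {"rot": [0, 0, 0], "dp": [0, 0, 10], "grip": 50},
    {"rot": [0, 0, 0], "dp": [0, 0, 6], "grip": 50},
    {"rot": [0, 0, 0], "dp": [0, 0, 3], "grip": 50},
    {"rot": [0, 0, 0], "dp": [0, 0, 0], "grip": 50},
    {"rot": [0, 0, 0], "dp": [0, 0, 0], "grip": 28},
    {"rot": [0, 0, 0], "dp": [0, 0, 0], "grip": 28},
    {"rot": [0, 0, 0], "dp": [0, 0, 0], "grip": 28},
    {"rot": [0, 0, 0], "dp": [0, 0, 0], "grip": 28},
    {"rot": [0, 0, 0], "dp": [0, 0, 0], "grip": 28},
  ],
)

```text
time: 24.75
ee_pos: [0.6304, 0.0687, -0.0277]
eef_rot: [0.0, -0.0, 1.0, 0.0]
wrist_force: [0.5, 0.7, 0.5]
opening: 0.0318
grip_force: 25.0
```

Emit:
step_arm(
  plan=[
    {"rot": [0, 0, 0], "dp": [0, 0, -10], "grip": 28},
    {"rot": [0, 0, 0], "dp": [0, 0, -40], "grip": 28},
    {"rot": [0, 0, 0], "dp": [0, 0, -45], "grip": 28},
    {"rot": [0, 0, 0], "dp": [0, 0, -45], "grip": 28},
    {"rot": [0, 0, 0], "dp": [10, -30, -20], "grip": 28},
    {"rot": [0, 0, 0], "dp": [10, -40, 0], "grip": 28},
    {"rot": [0, 0, 0], "dp": [10, -45, 0], "grip": 28},
    {"rot": [0, 0, 0], "dp": [10, -45, 0], "grip": 28},
    {"rot": [0, 0, 0], "dp": [10, -45, 0], "grip": 28},
    {"rot": [0, 0, 0], "dp": [10, -45, 0], "grip": 28},
  ],
)

```text
time: 25.75
ee_pos: [0.569, -0.1831, 0.1326]
eef_rot: [-0.0, -0.0, 1.0, -0.0]
wrist_force: [1.8, -0.2, -1.8]
opening: 0.0317
grip_force: 25.0
```

Emit:
step_arm(
  plan=[
    {"rot": [0, 0, 0], "dp": [10, -45, 0], "grip": 28},
    {"rot": [0, 0, 0], "dp": [10, -34, 0], "grip": 28},
    {"rot": [0, 0, 0], "dp": [0, -10, 0], "grip": 28},
    {"rot": [0, 0, 0], "dp": [0, 0, 0], "grip": 28},
    {"rot": [0, 0, 0], "dp": [0, 0, 0], "grip": 28},
    {"rot": [0, 0, 0], "dp": [0, 0, 0], "grip": 28},
  ],
)

```text
time: 26.35
ee_pos: [0.551, -0.2676, 0.1321]
eef_rot: [0.0, -0.002, 1.0, 0.001]
wrist_force: [0.1, 0.1, -1.6]
opening: 0.0316
grip_force: 25.0
```

```bash
python3 - <<'E'
from h import *
P=pose()
look("wrist",[("grind_stand",.014),("cap_mid",.006)],"w11")
arcfit("grinder_mid",[P[1][2]+.0277+.006],.0473,P,lambda u:(u[:,1]<225)&(u[:,1]>5))
E
```

```text
tcp [ 0.551  -0.2676  0.1321] 26.4
wrist grind_stand 0.93 xy [ 0.4678 -0.2708] diam mm 98.2 rms 0.4 px [254.  96.]
wrist cap_mid 0.84 xy [ 0.614  -0.2615] diam mm 23.1 rms 1.4 px [262. 242.]
arc grinder_mid z 0.166 xy [ 0.5516 -0.2661] rms 7.42 n 233 d to tcp [0.6 1.6]
```

View pics/w11.png

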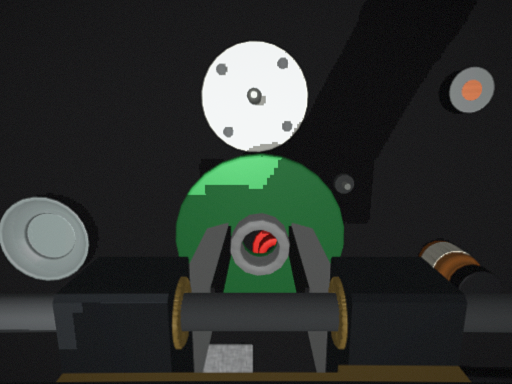

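The wrist picture shows the white base centred at (254,96) with the post in its middle, the green disc held at (260,240), and the cap through its bore. I go over the white post.

Emit:
step_arm(
  plan=[
    {"rot": [0, 0, 0], "dp": [20, -1, 10], "grip": 28},
    {"rot": [0, 0, 0], "dp": [30, -2, 20], "grip": 28},
    {"rot": [0, 0, 0], "dp": [24, -2, 15], "grip": 28},
    {"rot": [0, 0, 0], "dp": [10, 0, 5], "grip": 28},
    {"rot": [0, 0, 0], "dp": [0, 0, 0], "grip": 28},
    {"rot": [0, 0, 0], "dp": [0, 0, 0], "grip": 28},
    {"rot": [0, 0, 0], "dp": [0, 0, 0], "grip": 28},
    {"rot": [0, 0, 0], "dp": [0, 0, 0], "grip": 28},
  ],
)

```text
time: 27.35
ee_pos: [0.4679, -0.2754, 0.0826]
eef_rot: [0.001, -0.001, 1.0, -0.0]
wrist_force: [-0.8, 0.2, -1.6]
opening: 0.0317
grip_force: 25.0
```

Emit:
step_arm(
  plan=[
    {"rot": [0, 0, 0], "dp": [0.7, 2.5, 0], "grip": 28},
    {"rot": [0, 0, 0], "dp": [0, 0, 10], "grip": 28},
    {"rot": [0, 0, 0], "dp": [0, 0, 10], "grip": 28},
    {"rot": [0, 0, 0], "dp": [0, 0, 3], "grip": 28},
    {"rot": [0, 0, 0], "dp": [0, 0, 0], "grip": 28},
    {"rot": [0, 0, 0], "dp": [0, 0, 0], "grip": 28},
  ],
)

```text
time: 27.95
ee_pos: [0.4653, -0.273, 0.0588]
eef_rot: [-0.0, 0.0, 1.0, 0.0]
wrist_force: [-0.4, 0.5, -2.4]
opening: 0.0318
grip_force: 25.0
```

Emit:
step_arm(
  plan=[
    {"rot": [0, 0, 0], "dp": [-1, 0.5, 6], "grip": 28},
    {"rot": [0, 0, 0], "dp": [0, 0, 8], "grip": 28},
    {"rot": [0, 0, 0], "dp": [0, 0, 8], "grip": 28},
    {"rot": [0, 0, 0], "dp": [0, 0, 3], "grip": 28},
    {"rot": [0, 0, 0], "dp": [0, 0, 0], "grip": 28},
    {"rot": [0, 0, 0], "dp": [0, 0, 0], "grip": 28},
  ],
)

```text
time: 28.55
ee_pos: [0.4664, -0.2725, 0.034]
eef_rot: [-0.0, -0.0, 1.0, 0.0]
wrist_force: [-0.5, 0.7, -1.8]
opening: 0.0314
grip_force: 25.0
```

Past the post tip, with no side force. Down the rest (47.7 mm to go).

Emit:
step_arm(
  plan=[
    {"rot": [0, 0, 0], "dp": [-0.5, 0, 12], "grip": 28},
    {"rot": [0, 0, 0], "dp": [0, 0, 14], "grip": 28},
    {"rot": [0, 0, 0], "dp": [0, 0, 10], "grip": 28},
    {"rot": [0, 0, 0], "dp": [0, 0, 6], "grip": 28},
    {"rot": [0, 0, 0], "dp": [0, 0, 2], "grip": 28},
    {"rot": [0, 0, 0], "dp": [0, 0, 1], "grip": 28},
    {"rot": [0, 0, 0], "dp": [0, 0, 0], "grip": 28},
    {"rot": [0, 0, 0], "dp": [0, 0, 0], "grip": 28},
    {"rot": [0, 0, 0], "dp": [0, 0, 0], "grip": 28},
  ],
)

```text
time: 29.45
ee_pos: [0.4672, -0.2726, -0.0106]
eef_rot: [0.0, -0.0, 1.0, -0.0]
wrist_force: [0.3, 0.2, -2.0]
opening: 0.0317
grip_force: 25.0
```

Emit:
step_arm(
  plan=[
    {"rot": [0, 0, 0], "dp": [0, 0, 1], "grip": 28},
    {"rot": [0, 0, 0], "dp": [0, 0, 1], "grip": 28},
    {"rot": [0, 0, 0], "dp": [0, 0, 0.7], "grip": 28},
    {"rot": [0, 0, 0], "dp": [0, 0, 0], "grip": 28},
    {"rot": [0, 0, 0], "dp": [0, 0, 0], "grip": 28},
  ],
)

```text
time: 29.95
ee_pos: [0.4669, -0.2725, -0.0137]
eef_rot: [-0.0, -0.0, 1.0, 0.0]
wrist_force: [-0.6, -0.3, -1.6]
opening: 0.0317
grip_force: 25.0
```

Emit:
step_arm(
  plan=[
    {"rot": [0, 0, 0], "dp": [0, 0, 0.5], "grip": 28},
    {"rot": [0, 0, 0], "dp": [0, 0, 0], "grip": 28},
    {"rot": [0, 0, 0], "dp": [0, 0, 0], "grip": 28},
  ],
)

```text
time: 30.25
ee_pos: [0.4669, -0.2725, -0.0138]
eef_rot: [0.0, -0.0, 1.0, -0.0]
wrist_force: [-0.6, 0.4, 5.6]
opening: 0.0318
grip_force: 25.0
```

Emit:
step_arm(
  plan=[
    {"rot": [0, 0, 0], "dp": [0, 0, 0], "grip": 50},
    {"rot": [0, 0, 0], "dp": [0, 0, 0], "grip": 50},
    {"rot": [0, 0, 0], "dp": [0, 0, 0], "grip": 50},
    {"rot": [0, 0, 0], "dp": [0, 0, -20], "grip": 50},
    {"rot": [0, 0, 0], "dp": [0, 0, -45], "grip": 50},
    {"rot": [0, 0, 0], "dp": [0, 0, -45], "grip": 50},
    {"rot": [0, 0, 0], "dp": [-10, 0, -40], "grip": 56},
    {"rot": [0, 0, 0], "dp": [-38, 5, -20], "grip": 56},
    {"rot": [0, 0, 0], "dp": [-40, 5, -10], "grip": 56},
    {"rot": [0, 0, 0], "dp": [-40, 5, 0], "grip": 56},
  ],
)

```text
time: 31.25
ee_pos: [0.5975, -0.258, 0.1684]
eef_rot: [0.002, 0.0, 1.0, -0.001]
wrist_force: [-0.6, -0.2, -0.6]
opening: 0.0559
grip_force: 0.0
```

Emit:
step_arm(
  plan=[
    {"rot": [0, 0, 0], "dp": [-30, 0, 0], "grip": 56},
    {"rot": [0, 0, 0], "dp": [0, 0, 0], "grip": 56},
    {"rot": [0, 0, 0], "dp": [0, 0, 0], "grip": 56},
    {"rot": [0, 0, 0], "dp": [0, 0, 0], "grip": 56},
    {"rot": [0, 0, 0], "dp": [0, 0, 0], "grip": 56},
  ],
)

```text
time: 31.75
ee_pos: [0.6236, -0.2582, 0.166]
eef_rot: [-0.0, 0.001, 1.0, -0.0]
wrist_force: [0.4, -0.8, 0.3]
opening: 0.0563
grip_force: 0.0
```

```bash
python3 - <<'E'
from h import *
look("wrist",[("cap_mid",.006),("cap_mid",.024)],"w12")
look("side",[("grinder_mid",.02),("wheel_mid",.04)],"s12")
E
python3 -c "
import cv2,numpy as np
w=cv2.imread('pics/w12.png')[90:270,150:370];s=cv2.imread('pics/s12.png')
cv2.imwrite('pics/c12.png',np.hstack([cv2.resize(s[110:200,200:300],(400,360)),cv2.resize(s[250:340,200:300],(400,360))]))
cv2.imwrite('pics/c12.png',np.vstack([cv2.imread('pics/c12.png'),np.hstack([cv2.resize(w,(293,240)),np.zeros((240,507,3),np.uint8)])]))"
```

```text
tcp [ 0.6236 -0.2582  0.166 ] 31.8
wrist cap_mid 0.97 xy [ 0.6205 -0.2487] diam mm 45.1 rms 0.3 px [266. 175.]
wrist cap_mid 0.97 xy [ 0.6175 -0.2491] diam mm 43.0 rms 0.3 px [266. 175.]
tcp [ 0.6243 -0.2579  0.1662] 31.95
side grinder_mid 0.94 xy [ 0.4668 -0.2747] diam mm 92.4 rms 12.5 px [256. 302.]
```

View pics/c12.png

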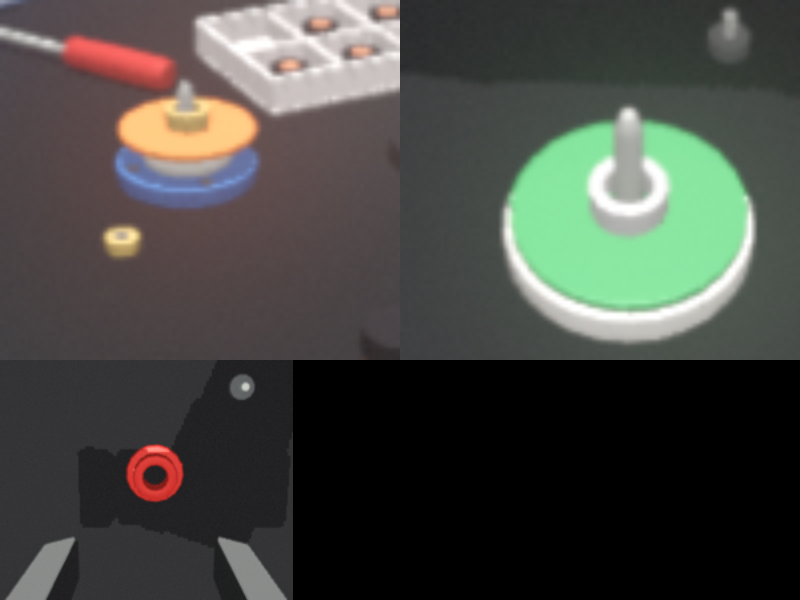

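The crops show flange and wheel stacked on the blue stand at (188,135) and the green disc flat on the white base at (628,215). The cap lies free at (155,473). Now the cap.

Emit:
step_arm(
  plan=[
    {"rot": [0, 0, 0], "dp": [4, 7.5, 20], "grip": 56},
    {"rot": [0, 0, 0], "dp": [0, 0, 45], "grip": 56},
    {"rot": [0, 0, 0], "dp": [0, 0, 45], "grip": 56},
    {"rot": [0, 0, 0], "dp": [0, 0, 40], "grip": 56},
    {"rot": [0, 0, 0], "dp": [0, 0, 12], "grip": 56},
    {"rot": [0, 0, 0], "dp": [0, 0, 0], "grip": 56},
    {"rot": [0, 0, 0], "dp": [0, 0, 0], "grip": 56},
    {"rot": [0, 0, 0], "dp": [0, 0, 0], "grip": 56},
  ],
)

```text
time: 32.85
ee_pos: [0.623, -0.2507, 0.0064]
eef_rot: [0.002, 0.0, 1.0, -0.001]
wrist_force: [0.4, -1.0, 0.2]
opening: 0.0557
grip_force: 0.0
```

Emit:
step_arm(
  plan=[
    {"rot": [0, 0, 0], "dp": [2, 0, 10], "grip": 56},
    {"rot": [0, 0, 0], "dp": [0, 0, 10], "grip": 56},
    {"rot": [0, 0, 0], "dp": [0, 0, 8], "grip": 56},
    {"rot": [0, 0, 0], "dp": [0, 0, 4], "grip": 56},
    {"rot": [0, 0, 0], "dp": [0, 0, 0], "grip": 56},
    {"rot": [0, 0, 0], "dp": [0, 0, 0], "grip": 32},
    {"rot": [0, 0, 0], "dp": [0, 0, 0], "grip": 32},
    {"rot": [0, 0, 0], "dp": [0, 0, 0], "grip": 32},
    {"rot": [0, 0, 0], "dp": [0, 0, 0], "grip": 32},
    {"rot": [0, 0, 0], "dp": [0, 0, 0], "grip": 32},
  ],
)

```text
time: 33.85
ee_pos: [0.6192, -0.2502, -0.0278]
eef_rot: [0.0, 0.0, 1.0, -0.0]
wrist_force: [-0.5, -1.0, 1.1]
opening: 0.0362
grip_force: 25.0
```

Emit:
step_arm(
  plan=[
    {"rot": [0, 0, 0], "dp": [0, 0, -10], "grip": 32},
    {"rot": [0, 0, 0], "dp": [0, 0, -40], "grip": 32},
    {"rot": [0, 0, 0], "dp": [0, 0, -45], "grip": 32},
    {"rot": [0, 0, 0], "dp": [0, 0, -45], "grip": 32},
    {"rot": [0, 0, 0], "dp": [0, 20, -10], "grip": 32},
    {"rot": [0, 0, 0], "dp": [0, 40, 0], "grip": 32},
    {"rot": [0, 0, 0], "dp": [0, 40, 0], "grip": 32},
    {"rot": [0, 0, 0], "dp": [0, 40, 0], "grip": 32},
    {"rot": [0, 0, 0], "dp": [0, 40, 0], "grip": 32},
    {"rot": [0, 0, 0], "dp": [0, 40, 0], "grip": 32},
  ],
)

```text
time: 34.85
ee_pos: [0.6178, -0.0273, 0.1216]
eef_rot: [-0.001, -0.0, 1.0, 0.0]
wrist_force: [0.6, 0.8, -0.5]
opening: 0.0357
grip_force: 25.0
```

Emit:
step_arm(
  plan=[
    {"rot": [0, 0, 0], "dp": [-2, 40, 0], "grip": 32},
    {"rot": [0, 0, 0], "dp": [-2, 40, 0], "grip": 32},
    {"rot": [0, 0, 0], "dp": [-2, 40, 0], "grip": 32},
    {"rot": [0, 0, 0], "dp": [-2, 40, 0], "grip": 32},
    {"rot": [0, 0, 0], "dp": [-2, 40, 0], "grip": 32},
    {"rot": [0, 0, 0], "dp": [-1, 40, 0], "grip": 32},
    {"rot": [0, 0, 0], "dp": [0, 30, 0], "grip": 32},
    {"rot": [0, 0, 0], "dp": [0, 24, 0], "grip": 32},
    {"rot": [0, 0, 0], "dp": [0, 0, 10], "grip": 32},
    {"rot": [0, 0, 0], "dp": [0, 0, 20], "grip": 32},
  ],
)

```text
time: 35.85
ee_pos: [0.6298, 0.2655, 0.0923]
eef_rot: [0.001, -0.001, 1.0, 0.0]
wrist_force: [0.2, -2.0, -1.0]
opening: 0.0357
grip_force: 25.0
```

Emit:
step_arm(
  plan=[
    {"rot": [0, 0, 0], "dp": [0, 0, 10], "grip": 32},
    {"rot": [0, 0, 0], "dp": [0, 0, 0], "grip": 32},
    {"rot": [0, 0, 0], "dp": [0, 0, 0], "grip": 32},
    {"rot": [0, 0, 0], "dp": [0, 0, 0], "grip": 32},
  ],
)

```text
time: 36.25
ee_pos: [0.6306, 0.2638, 0.0827]
eef_rot: [0.001, 0.0, 1.0, 0.0]
wrist_force: [-0.0, 0.1, -0.6]
opening: 0.0359
grip_force: 25.0
```

```bash
python3 - <<'E'
from h import *
P=pose();f=manip.grab_frame("wrist");print(P[1])
cv2.imwrite("pics/w13.png",cv2.resize(f[120:320,150:370],None,fx=3,fy=3)[:,:,::-1])
z=P[1][2]+.0278
arcfit("cap_mid",[z+.006],.0237,P,lambda u:(u[:,1]<215))
E
```

```text
[0.63057331 0.2638232  0.08270491]
arc cap_mid z 0.117 xy [0.6312 0.2653] rms 0.26 n 69 d to tcp [0.7 1.5]
```

View pics/w13.png

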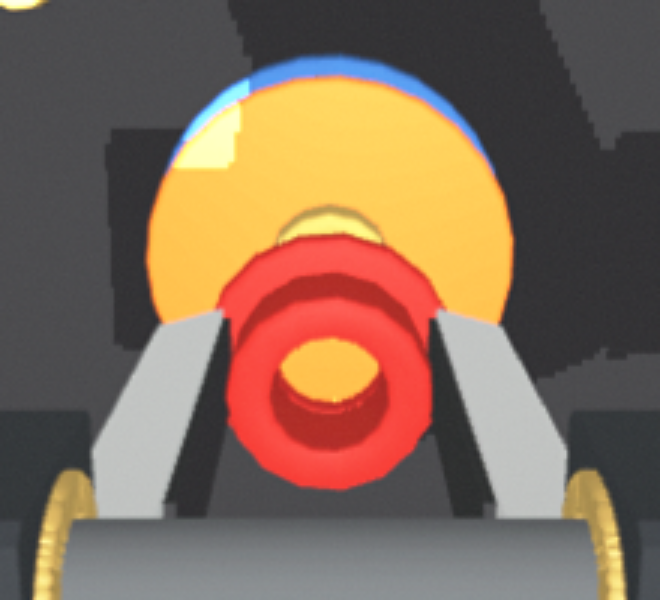

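The cap is held centred over the stack (bore at (330,390), wheel hub just behind its foot) and is aligned within 1 mm. I lower it.

Emit:
step_arm(
  plan=[
    {"rot": [0, 0, 0], "dp": [0, 0, 10], "grip": 32},
    {"rot": [0, 0, 0], "dp": [0, 0, 12], "grip": 32},
    {"rot": [0, 0, 0], "dp": [0, 0, 8], "grip": 32},
    {"rot": [0, 0, 0], "dp": [0, 0, 8], "grip": 32},
    {"rot": [0, 0, 0], "dp": [0, 0, 3], "grip": 32},
    {"rot": [0, 0, 0], "dp": [0, 0, 0], "grip": 32},
    {"rot": [0, 0, 0], "dp": [0, 0, 0], "grip": 32},
  ],
)

```text
time: 37.05
ee_pos: [0.6301, 0.2642, 0.041]
eef_rot: [0.0, -0.0, 1.0, 0.0]
wrist_force: [-0.1, 0.4, -1.1]
opening: 0.0361
grip_force: 25.0
```

Emit:
step_arm(
  plan=[
    {"rot": [0, 0, 0], "dp": [0, 0, 6], "grip": 32},
    {"rot": [0, 0, 0], "dp": [0, 0, 4], "grip": 32},
    {"rot": [0, 0, 0], "dp": [0, 0, 2], "grip": 32},
    {"rot": [0, 0, 0], "dp": [0, 0, 1], "grip": 32},
    {"rot": [0, 0, 0], "dp": [0, 0, 1], "grip": 32},
    {"rot": [0, 0, 0], "dp": [0, 0, 0.7], "grip": 32},
    {"rot": [0, 0, 0], "dp": [0, 0, 0], "grip": 32},
    {"rot": [0, 0, 0], "dp": [0, 0, 0], "grip": 32},
  ],
)

```text
time: 37.85
ee_pos: [0.6299, 0.2641, 0.0263]
eef_rot: [0.0, -0.0, 1.0, 0.0]
wrist_force: [0.5, 0.2, -1.6]
opening: 0.036
grip_force: 25.0
```

Emit:
step_arm(
  plan=[
    {"rot": [0, 0, 0], "dp": [0, 0, 0.5], "grip": 32},
    {"rot": [0, 0, 0], "dp": [0, 0, 0], "grip": 32},
    {"rot": [0, 0, 0], "dp": [0, 0, 0], "grip": 32},
  ],
)

```text
time: 38.15
ee_pos: [0.63, 0.2641, 0.0262]
eef_rot: [0.0, -0.0, 1.0, 0.0]
wrist_force: [-0.8, -0.2, 3.8]
opening: 0.0358
grip_force: 25.0
```

Resting. I release, rise and move clear.

Emit:
step_arm(
  plan=[
    {"rot": [0, 0, 0], "dp": [0, 0, 0], "grip": 56},
    {"rot": [0, 0, 0], "dp": [0, 0, 0], "grip": 56},
    {"rot": [0, 0, 0], "dp": [0, 0, 0], "grip": 56},
    {"rot": [0, 0, 0], "dp": [0, 0, -20], "grip": 56},
    {"rot": [0, 0, 0], "dp": [0, 0, -40], "grip": 56},
    {"rot": [0, 0, 0], "dp": [0, 0, -40], "grip": 56},
    {"rot": [0, 0, 0], "dp": [0, 0, -40], "grip": 56},
    {"rot": [0, 0, 0], "dp": [0, 0, 0], "grip": 56},
    {"rot": [0, 0, 0], "dp": [0, 0, 0], "grip": 56},
    {"rot": [0, 0, 0], "dp": [0, 0, 0], "grip": 56},
  ],
)

```text
time: 39.15
ee_pos: [0.6289, 0.2637, 0.1642]
eef_rot: [-0.001, -0.0, 1.0, -0.0]
wrist_force: [-0.1, 0.2, -0.4]
opening: 0.0559
grip_force: 0.0
```

```bash
python3 - <<'E'
from h import *
f=manip.grab_frame("side")
print(manip.sense()["time"],[ (q,np.round(manip.pinpoint("side",q)[0]["point"],3)) for q in("cap_mid","grinder_mid","bottle_mid","puck_mid")])
cv2.imwrite("pics/fin.png",cv2.resize(f[110:340,170:360],None,fx=2.6,fy=2.6,interpolation=cv2.INTER_CUBIC)[:,:,::-1])
E
```

```text
39.2 [('cap_mid', array([0.628, 0.265, 0.066])), ('grinder_mid', array([ 0.471, -0.274,  0.025])), ('bottle_mid', array([ 0.468, -0.271, -0.001])), ('puck_mid', array([ 0.462, -0.073,  0.012]))]
```

View pics/fin.png

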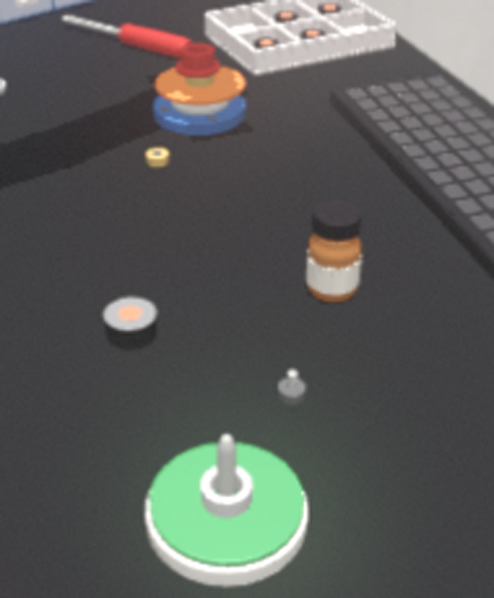

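The picture shows flange, wheel and cap stacked on the blue stand at (200,85) and the green disc seated on the white stand at (226,505). The jar (335,250) and specimen (130,320) stand untouched. I hand it in.

```bash
python3 -c "
from bench import manip
print(manip.finish_job())"
```

```text
the job is handed in; nothing more can be done
None
```

The flange, wheel and cap are stacked in that order on the blue stand and the green disc is on the white stand, each lowered until it rested; the jar and specimen were left standing, and the job was handed in at about 39 s.

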